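# Set the leak detector and show it the charged sample cylinder

## Robot

A 6-joint arm with a two-finger parallel gripper is mounted at the origin on the work surface. World frame = base frame: x ahead of the robot, y to its left, z up, the work surface at z = 0. Lengths are in m, angles in degrees, forces in N, time in s.
With the tool pointing down it reaches from about 0.375 to 0.9 m from the base axis. Payload 3.1 kg.
Tool frame: the origin (TCP) lies between the finger pads; the fingertips stand 22 mm ahead of it and the grasp point (between the pads) lies 3 mm ahead of it (bot.tip_extent is the distance from the TCP to the fingertips, in m); y points along the fingers, z is the direction in which the jaws open and shut, and the axes are right-handed (so a half turn about y gives the same grasp; the last joint's range is limited). The gripper opens to 87 mm and grips with 3 to 60 N. Pads are 19 mm wide; open, the fingers measure 117 mm over their backs; the gripper's body (75 mm by 190 mm) begins 51 mm behind the grasp point.
Start: joints at [62.195, 30.224, 82.088, -0, 67.689, -10.227], TCP at [0.189, 0.596, 0.245] pointing down, gripper open.
Joint ranges: [-176.69, 176.69], [-43.24, 126.21], [12.49, 139.97], [-82, 262], [0, 151.66], [-163.58, 163.58]. Speed limits (degrees/s): [159.86, 159.86, 180, 180, 180, 180].

## Interface

Orientations are given as a 3x3 rotation matrix whose columns are the frame's x, y, z axes.
In Python, from rig import bot, eyes, models gives the robot as it stands. The module is installed in compiled form; this text tells all that it offers.
- The arm moves only by the tool arm_command, never from a script. Its arguments are lists of equal length, an entry for each row: "translation": the shift along the tool's x, y, z each as a share of 0.08 m, from -1 to 1, a list of three; "rotation": the turn, a rotation vector about the tool's x, y, z each as a share of 60 degrees, from -1 to 1, a list of three; "grip": the closure, from -1 (fully open) to 1 (shut), so that 0 is half open. In form: {"translation": [[x, y, z], ...], "rotation": [[rx, ry, rz], ...], "grip": [grip, ...]}. A call has 1 to 5 rows; each row is the pose to reach, as a shift and turn from the pose commanded when the call began, along the tool's axes at that moment; what a row does not reach only later rows make up. A row lasts 1/10 s, in which the tool goes at most 50 mm and 8.59 degrees, less where a joint would pass 70% of its speed; a pose out of reach is approached as far as the arm can. A call with a number of a shift or a turn outside -1 to 1 is refused whole. A call with a gripper value outside its range is refused whole. The fingers move at their own pace and stop on an object; the grip force is fixed at half the most. Time passes only in rows, so rows that repeat a pose let the fingers close. It gives the time, the measured TCP pose, the force and the opening at its end, in the units of the state.
- bot.read_state(): the state, without advancing time (a new reading comes with each control period).
- eyes.capture(name): name is "scene" or "top"; returns a dict with "image" (400x640x3 uint8, blue, green, red), "mtx" (3x3 intrinsics, pixels), "rvec" (rotation vector, rad) and "tvec" (3), from world to camera coordinates, as OpenCV has them. Camera axes: x right, y down, z forward; pixel columns grow to the right and rows downward; lengths in m; the calibration is good to about 2 mm. A picture is of the moment at which its call begins. There is no depth.
- bot.hand_in(): hands the job in, once; it reports no verdict.
Trained networks look in the newest picture that a camera, given by its name, has taken for a name from the list of things; names that differ only in an ending like _2 or _b are one class to them, and where a whole thing is asked for, a point or a joint stands for the part that bears it (a point fixed in the world has none). Each returns a list of dicts, best first, with "conf" (0 to 1); they miss things now and then, are a little off and sometimes report something else, mostly with a low value. They report only what shows in the picture. A call takes as long as a camera call. They do not tell look-alikes from the thing itself.
- models.recognise(camera, thing): "extent" ([left, top, right, bottom] as shares, 0 to 1, of the picture: columns of its width, rows of its height, round what is visible of it).
- models.spot_point(camera, thing): "point" ([column, row] as shares, 0 to 1, of the picture: columns of its width, rows of its height: a listed point, or the origin of a listed thing).
The state is a dict: "time_s": time; "joint_positions": joint angles; "qvel": joint speeds; "tau": joint torques, N m; "position": TCP position; "tcp_rot": TCP orientation; "force": force on the tool from outside, world axes, zero at the start; "moment": the same for the moment, N m; "opening": opening from 0.0 (shut) to 1.0 (fully open).
Only numpy, scipy, OpenCV 4.12 (cv2) and the standard library are available. Lean on these libraries where they do the work, as an engineer would, in place of code of your own. Each camera call takes 0.05 s, during which the arm holds its last target. There are 200 camera calls.

## Task

Turn the green knob of the leak detector until its black needle points at the red mark. Then find which of the two sample cylinders is the charged, heavier one by lifting each clear of the rack in turn, first the one in the blue seat (put it back in its seat), then the one in the yellow seat, and hold the heavier one upright in the gripper about 5 cm over the middle of the detector's round grille, touching nothing else. Finish while still holding it there, with the other cylinder standing in the rack and the needle on the mark; keep the cylinders upright throughout and leave everything else where it is.

Things in the scene. Friction and masses are not known exactly. Their poses are not given: they have to be found in the camera images.
- rack: fixed rack: aluminium base 100 x 250 x 10 mm with two seat blocks 90 x 90 mm, top 32 mm above the table, each with a round seat 53 mm in diameter, 22 mm deep, mouth chamfered 3 mm: blue block 70 mm to local +y, yellow block 70 mm to local -y. Origin: centre of the underside; z up
- blue_seat (a point): centre of the floor of the blue seat, 10 mm above the table; a cylinder stands with its underside here
- yellow_seat (a point): centre of the floor of the yellow seat, 10 mm above the table; a cylinder stands with its underside here
- cylinder_k: one of two look-alike sample cylinders: upright steel body 44 mm in diameter up to 78 mm height, tapering to a blue cap 34 mm in diameter from 88 to 125 mm height (grip the cap from above). Origin: centre of the underside; z up its axis. One of the two is charged (0.44 to 0.63 kg), the other spent (0.20 to 0.29 kg): which is not visible, and either may start in either seat
- cylinder_m: one of two look-alike sample cylinders: upright steel body 44 mm in diameter up to 78 mm height, tapering to a blue cap 34 mm in diameter from 88 to 125 mm height (grip the cap from above). Origin: centre of the underside; z up its axis. One of the two is charged (0.44 to 0.63 kg), the other spent (0.20 to 0.29 kg): which is not visible, and either may start in either seat
- detector: fixed leak detector: grey box 200 (local x) x 270 (local y) x 60 mm high; on top the green knob and a white dial on its local -y half, an orange-rimmed black round grille on its local +y half. Origin: centre of the underside on the table; z up
- grille (a point): centre of the round grille (76 mm over its orange rim) on the detector's flat top, 60 mm above the table, 75 mm to the detector's local +y
- knob (a joint): angle of the green knob in rad, growing clockwise seen from above (range 0 to 4). At 0 its grip bar lies along the detector's x axis; the bar turns with it. Turns by a light twist (about 0.03 N m of friction) and stays where it is left
- knob_grip (a point): on the knob's upright axis, at the height to grip; 37 mm above the detector's top. The grip bar is 42 mm long, 14 mm thick and stands 12 to 44 mm above the detector's top; the white line on it marks the end that points to the detector's -x at 0
- needle (a joint): angle of the black needle on the dial in rad, growing clockwise seen from above; 0 points to the detector's +y. Geared to the knob: it turns 0.7 rad clockwise per rad of the knob clockwise. The dial's moving parts are sealed and cannot be touched
- needle_tip (a point): tip of the black needle, 32 mm from the dial's centre, 4.5 mm above the detector's top; its y axis points along the needle from the centre outward
- mark (a joint): angle of the red mark on the dial's rim, in rad on the same scale as the needle (needle on the mark when the two are equal); it stays where it is; the needle starts 0.3 to 1.05 rad anticlockwise of it
- mark_tip (a point): inner end of the red mark, 36 mm from the dial's centre; its y axis points outward from the dial's centre through the mark
- vial_1: small glass vial with blue cap, 22 mm in diameter, 45 mm tall, standing; bystander; origin centre of the underside
- vial_2: small glass vial with blue cap, 22 mm in diameter, 45 mm tall, standing; bystander; origin centre of the underside
- vial_3: small glass vial with blue cap, 22 mm in diameter, 45 mm tall, standing; bystander; origin centre of the underside
- bottle: grey reagent bottle with blue cap, 84 mm in diameter, 170 mm tall, standing; bystander; origin centre of the underside
- screwdriver: red screwdriver lying on the table; bystander; 200 mm long along its x (handle towards -x), handle 26 mm thick; origin under its middle
- marker: white marker pen with red cap, 110 mm long along its x, 15 mm thick, lying; bystander; origin at its underside
- fitting: brass and steel pipe fitting 22 x 22 x 40 mm, standing; bystander; origin centre of the underside
Mind the look-alikes: they are no part of the job. What is shaped like the cylinder_k but purple is not meant.

How it is judged:
By the outcome, as a careful person would: the job done as asked, in the order asked, and still so for the second after the job is handed in, while the arm keeps its last pose, push and grip.
It also fails if it takes over 69 s, if anything falls off the work surface, if the arm or the gripper's body presses on something with over 40 N, if the wrist force passes 120 N, or if a joint passes its speed limit or range.

## Working session

There is one attempt and no reset: what is moved stays moved. The work goes in short steps, Python scripts to look and compute and a tool call to move; the robot and the scene stay as the last step left them, time stands still between calls to the robot, and variables do not carry over. Pictures are saved under pics/ and viewed, about 8 in all and at most 12, crops included, and the job is handed in when it is done.

Besides the shell and the picture viewer there is one more tool, called after "Call:" in YAML: its name, and indented under it one key for each argument. arm_command: Moves the arm, as the interface text tells. Shift numbers are shares of 0.08 m and turn numbers shares of 60 degrees, none past 1 either way. Its arguments: {"type":"object","properties":{"translation":{"type":"array"},"rotation":{"type":"array"},"grip":{"type":"array"}},"required":["translation","rotation","grip"]}

```bash
mkdir -p pics
cat > h.py <<'E'
import numpy as np, cv2
from rig import bot, eyes, models
def cap(n,f=None):
    c=eyes.capture(n)
    if f: cv2.imwrite('pics/'+f,c['image'])
    return c
def ray(c,p):
    R=cv2.Rodrigues(np.array(c['rvec'],float))[0]; t=np.array(c['tvec'],float).ravel()
    d=R.T@np.linalg.inv(c['mtx'])@np.array([p[0],p[1],1.]); return -R.T@t,d
def at(c,p,z):
    o,d=ray(c,p); return o+d*(z-o[2])/d[2]
def proj(c,P):
    return cv2.projectPoints(np.array(P,float).reshape(-1,3),np.array(c['rvec'],float),np.array(c['tvec'],float),np.array(c['mtx'],float),None)[0].reshape(-1,2)
E
python3 - <<'E'
from h import *
for n in ('scene','top'):
    c=cap(n,n+'0.png'); print(n,ray(c,(320,200))[0].round(3))
    for th,z in (('blue_seat',.01),('yellow_seat',.01),('knob_grip',.097),('grille',.06),('needle_tip',.0645),('mark_tip',.0645),('cylinder_k',.01),('rack',0),('detector',0)):
        for d in models.spot_point(n,th)[:3]:
            p=np.array(d['point'])*[640,400]; print(th,round(d['conf'],2),p.round(1),at(c,p,z).round(4))
s=bot.read_state();print(s['time_s'],s['position'],np.round(s['tcp_rot'],3).tolist(),s['force'],s['moment'],s['opening'],bot.tip_extent)
E
```

```text
scene [0.997 0.436 0.8  ]
blue_seat 0.95 [397.6 255.9] [0.5442 0.2759 0.01  ]
yellow_seat 0.93 [356.  218.7] [0.5303 0.1356 0.01  ]
knob_grip 0.53 [274.1 104.7] [ 0.4381 -0.2628  0.097 ]
knob_grip 0.51 [350.1 256.3] [0.6643 0.2217 0.097 ]
grille 0.59 [290.8 146.9] [ 0.5    -0.1311  0.06  ]
needle_tip 0.43 [248.4 138.5] [ 0.5626 -0.2373  0.0645]
mark_tip 0.54 [399.3 257.8] [0.5766 0.2924 0.0645]
mark_tip 0.37 [364.  269.7] [0.653  0.2546 0.0645]
cylinder_k 0.8 [353.1 224.9] [0.5501 0.1425 0.01  ]
cylinder_k 0.79 [434.3 234.6] [0.4328 0.3059 0.01  ]
cylinder_k 0.6 [397.8 256.1] [0.5443 0.2766 0.01  ]
rack 0.6 [376.2 242.9] [0.5456 0.2142 0.    ]
detector 0.71 [276.4 150.4] [ 0.4996 -0.1974  0.    ]
top [0.432 0.083 1.258]
blue_seat 0.71 [311.8 222.9] [0.5384 0.1371 0.01  ]
blue_seat 0.7 [253.6 217.1] [0.5503 0.2816 0.01  ]
blue_seat 0.66 [425.1 147. ] [ 0.7354 -0.1439  0.01  ]
yellow_seat 0.6 [314.1 222.5] [0.5395 0.1314 0.01  ]
knob_grip 0.64 [487.1 268.3] [ 0.4349 -0.2672  0.097 ]
grille 0.7 [422.3 234.6] [ 0.5112 -0.1269  0.06  ]
grille 0.5 [309.8 222. ] [0.5362 0.1396 0.06  ]
needle_tip 0.36 [475.2 224. ] [ 0.5382 -0.2512  0.0645]
cylinder_k 0.88 [308.7 224.3] [0.5348 0.1447 0.01  ]
cylinder_k 0.81 [255.6 217.2] [0.5501 0.2765 0.01  ]
cylinder_k 0.59 [239.8 264.9] [0.4323 0.3107 0.01  ]
rack 0.83 [283.6 219.8] [0.5458 0.2081 0.    ]
rack 0.56 [447.2 244.5] [ 0.4919 -0.1989  0.    ]
rack 0.43 [427.9 144.9] [ 0.7434 -0.1529  0.    ]
detector 0.84 [447.  241.8] [ 0.4985 -0.1985  0.    ]
1.0 [0.18872215 0.5957953  0.24453381] [[0.953, -0.0, 0.302], [-0.302, -0.0, 0.953], [-0.0, -1.0, -0.0]] [-0.10195169 -0.38862337 -0.69408095] [-0.02383621  0.00190226  0.02057683] 0.9968597997910438 0.022
```

View pics/scene0.png

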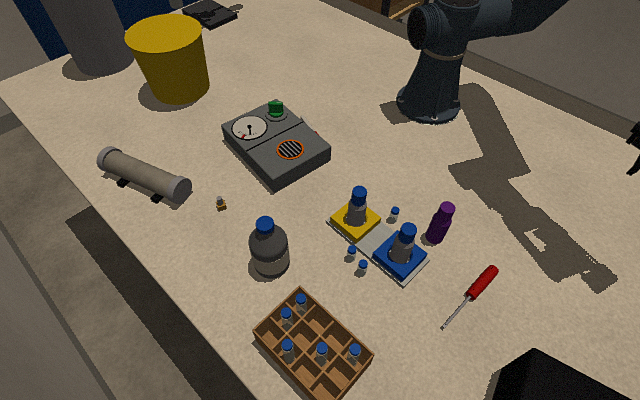

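View pics/top0.png

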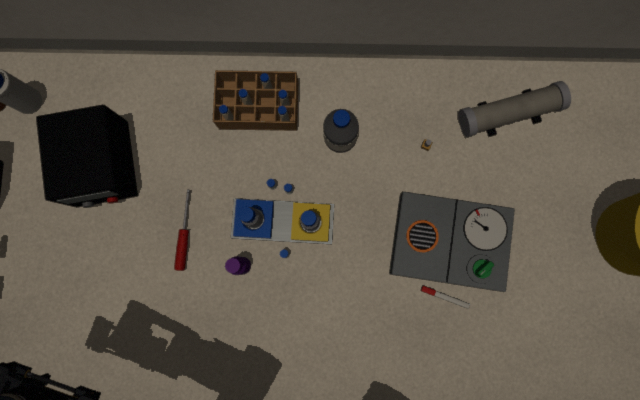

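The top view shows the detector at right: grille ~(422,236), dial (485,228) with the red mark ~(478,212), and knob ~(483,268). The rack's blue block is at (253,218) and yellow at (311,221). The purple look-alike is at (237,265). Next I'll refine these by colour.

Run:
```python
from h import *
c=cap('top'); s=cap('scene')
def mask(im,lo,hi,box):
    h=cv2.cvtColor(im,cv2.COLOR_BGR2HSV); m=cv2.inRange(h,np.array(lo),np.array(hi)); k=np.zeros_like(m); x0,y0,x1,y1=box; k[y0:y1,x0:x1]=m[y0:y1,x0:x1]
    k=cv2.morphologyEx(k,cv2.MORPH_CLOSE,np.ones((3,3)))
    cs,_=cv2.findContours(k,cv2.RETR_EXTERNAL,cv2.CHAIN_APPROX_NONE); return max(cs,key=cv2.contourArea) if cs else None
def rep(nm,cam,cn,z):
    if cn is None: print(nm,'none');return
    r=cv2.minAreaRect(cn); m=cv2.moments(cn); b=[at(cam,p,z)[:2].round(4).tolist() for p in cv2.boxPoints(r)]
    e=[cn[:,0].min(0),cn[:,0].max(0)]
    cen=np.mean(b,0); a=np.array(b); print(nm,'px',np.round(r[0],1),'cen',cen.round(4),'corners',b,'sides',np.linalg.norm(a[1]-a[0]).round(4),np.linalg.norm(a[2]-a[1]).round(4))
rep('rimT',c,mask(c['image'],(5,120,90),(18,255,255),(400,215,445,258)),.06)
rep('rimS',s,mask(s['image'],(5,120,90),(18,255,255),(265,130,315,170)),.06)
rep('knobT',c,mask(c['image'],(45,120,60),(85,255,255),(455,250,510,285)),.104)
rep('knobS',s,mask(s['image'],(45,120,60),(85,255,255),(255,90,300,125)),.104)
rep('dialT',c,mask(c['image'],(0,0,150),(180,60,255),(455,200,512,256)),.0625)
rep('yelT',c,mask(c['image'],(20,120,80),(35,255,255),(270,190,345,250)),.032)
rep('detT',c,mask(c['image'],(0,0,30),(180,40,120),(380,180,525,300)),.06)
rep('blueT',c,mask(c['image'],(100,170,50),(125,255,255),(225,190,278,248)),.032)
im=c['image']
d=cv2.resize(im[180:300,380:530],None,fx=5,fy=5,interpolation=cv2.INTER_CUBIC); cv2.imwrite('pics/det.png',d)
a=cv2.resize(im[185:255,220:350],None,fx=6,fy=6,interpolation=cv2.INTER_CUBIC); cv2.imwrite('pics/rack.png',a)
```

```text
rimT px [422.1 235.8] cen [ 0.5085 -0.1266] corners [[0.4782, -0.0822], [0.5522, -0.097], [0.5386, -0.1713], [0.4649, -0.1559]] sides 0.0755 0.0755
rimS px [289.5 148.5] cen [ 0.5063 -0.1299] corners [[0.5071, -0.1839], [0.4543, -0.1291], [0.5065, -0.077], [0.5572, -0.1295]] sides 0.0761 0.0738
knobT px [486.3 270.8] cen [ 0.4294 -0.263 ] corners [[0.4207, -0.2409], [0.4514, -0.272], [0.4382, -0.2852], [0.4075, -0.2541]] sides 0.0437 0.0187
knobS px [275.  102.5] cen [ 0.4352 -0.2613] corners [[0.4538, -0.2708], [0.4447, -0.281], [0.4164, -0.2517], [0.4257, -0.2418]] sides 0.0137 0.0407
dialT none
yelT px [310.1 221.5] cen [0.5402 0.1403] corners [[0.4967, 0.1868], [0.5874, 0.184], [0.5835, 0.0933], [0.493, 0.097]] sides 0.0907 0.0908
detT px [452.9 241.3] cen [ 0.4979 -0.1989] corners [[0.4165, -0.0473], [0.615, -0.0762], [0.5785, -0.3535], [0.3817, -0.3188]] sides 0.2006 0.2797
blueT px [253.2 218.2] cen [0.5456 0.2789] corners [[0.5039, 0.3241], [0.5913, 0.3225], [0.5873, 0.2333], [0.5, 0.2357]] sides 0.0874 0.0893
```

View pics/det.png

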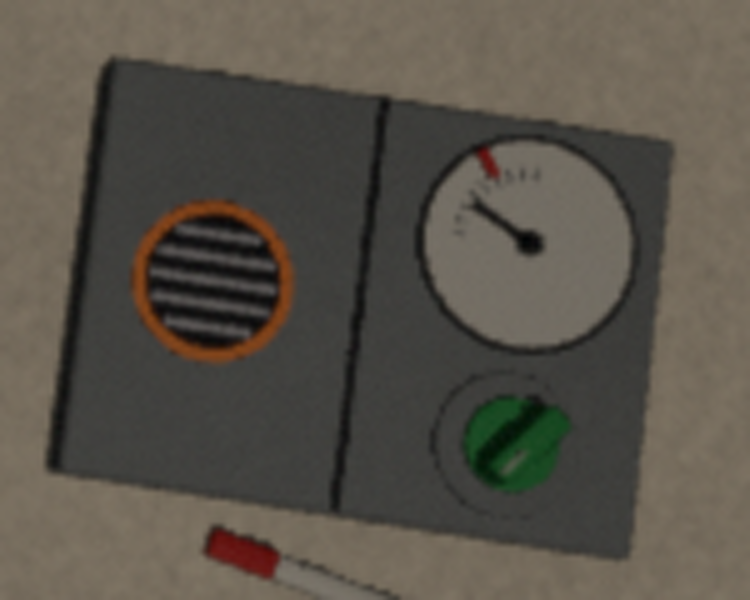

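View pics/rack.png

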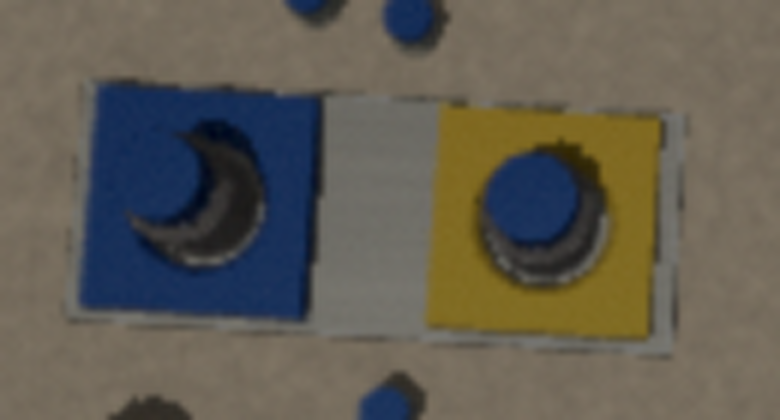

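Needle sits about 36° and mark about 65° clockwise of image-left, so the needle needs ~29° and the knob ~42° clockwise. The knob bar's white end is at lower-left and agrees with that gearing. Both caps are clear in the rack crop.

Run:
```python
from h import *
c=cap('top'); s=cap('scene')
f=lambda u,v,k,x,y:((u+.5)/k-.5+x,(v+.5)/k-.5+y)
D=lambda u,v:f(u,v,5,380,180); K=lambda u,v:f(u,v,6,220,185)
print('ring',at(c,D(507,445),.06)); print('bar',at(c,D(530,444),.104))
dc,nt,mi,mo=[at(c,D(*p),.0645)[:2] for p in ((529,243),(473,205),(497,178),(481,150))]
cw=lambda a:-np.degrees(np.arctan2(a[1],a[0]))
print('dial',dc,'needle',cw(nt-dc),np.linalg.norm(nt-dc),'mark',cw(mi-dc),np.linalg.norm(mi-dc),cw(mo-dc),'diff',cw((mi+mo)/2-dc)-cw(nt-dc))
print('yel cap T',at(c,K(533,197),.135),'seat hole',at(c,K(545,220),.032)); print('blue hole',at(c,K(205,193),.032))
# scene caps: blue blobs (cap) 
h=cv2.cvtColor(s['image'],cv2.COLOR_BGR2HSV); m=cv2.inRange(h,np.array((100,150,60)),np.array((125,255,255)))
n,l,st,ce=cv2.connectedComponentsWithStats(m)
for i in range(1,n):
    if st[i,4]>60: print(st[i],ce[i].round(1),at(s,ce[i],.118).round(4))
cv2.imwrite('pics/r2.png',cv2.resize(s['image'][170:290,315:465],None,fx=5,fy=5,interpolation=cv2.INTER_CUBIC))
```

```text
ring [ 0.43409715 -0.26402341  0.06      ]
bar [ 0.43465955 -0.26166377  0.104     ]
dial [ 0.52874312 -0.27501179] needle -56.099522654703016 0.03139460868965574 mark -25.347145437875323 0.03379905845341746 -26.468452848505734 diff 30.089502386395647
yel cap T [0.5398895  0.13947697 0.135     ] seat hole [0.54052401 0.13957522 0.032     ]
blue hole [0.5489863  0.27769962 0.032     ]
[353 186  14  11 127] [359.3 191.1] [0.5292 0.1321 0.118 ]
[256 216  18  15 214] [264.3 223.1] [0.7413 0.0403 0.118 ]
[401 222  16  14 165] [408.6 228.6] [0.5352 0.2752 0.118 ]
[373 230  54  49 763] [399.8 256.8] [0.6046 0.3022 0.118 ]
[296 293  10  10  77] [300.4 297.8] [0.8073 0.218  0.118 ]
[281 307  10  11  85] [285.6 312. ] [0.8459 0.2177 0.118 ]
[282 339  10  11  94] [286.7 344.1] [0.8846 0.2612 0.118 ]
[317 342  10  12  95] [321.6 347.2] [0.8459 0.3094 0.118 ]
[350 343  11  12  96] [354.6 348.7] [0.8077 0.3528 0.118 ]
```

View pics/r2.png

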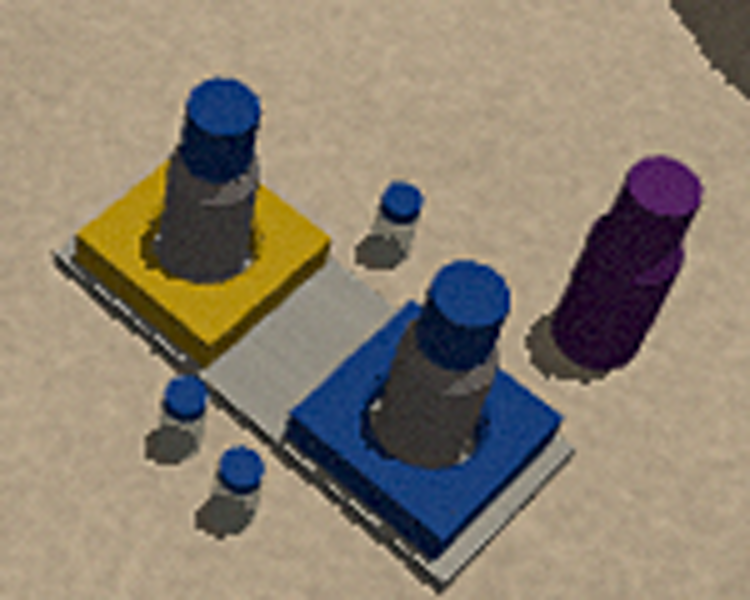

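Call:
arm_command:
  translation:
    - [0.5,0,-0.4]
    - [1,0,-0.75]
    - [1,0,-0.75]
  rotation:
    - [0,0,0]
    - [0,0,0]
    - [0,0,0]
  grip: [-1,-1,-1]

```text
time_s: 1.5
position: [0.2494, 0.5104, 0.2443]
tcp_rot: [[0.952, 0.0, 0.306], [-0.306, -0.004, 0.952], [0.001, -1.0, -0.003]]
force: [0.3, 0.2, 0.0]
opening: 0.998
```

Call:
arm_command:
  translation:
    - [0.5,0,-0.4]
    - [1,0,-0.75]
    - [1,0,-0.75]
  rotation:
    - [0,0,0]
    - [0,0,0]
    - [0,0,0]
  grip: [-1,-1,-1]

```text
time_s: 1.8
position: [0.3079, 0.4299, 0.2447]
tcp_rot: [[0.952, 0.001, 0.307], [-0.307, -0.002, 0.952], [0.001, -1.0, -0.001]]
force: [-0.0, 1.2, -0.3]
opening: 1.0
```

Call:
arm_command:
  translation:
    - [0.5,0,-0.4]
    - [1,0,-0.75]
    - [1,0,-0.75]
  rotation:
    - [0,0,0]
    - [0,0,0]
    - [0,0,0]
  grip: [-1,-1,-1]

```text
time_s: 2.1
position: [0.3665, 0.3493, 0.2448]
tcp_rot: [[0.952, 0.002, 0.308], [-0.308, -0.0, 0.952], [0.002, -1.0, 0.0]]
force: [-0.1, 1.3, 0.8]
opening: 1.002
```

Call:
arm_command:
  translation:
    - [0.5,0,-0.4]
    - [1,0,-0.75]
    - [1,0,-0.75]
  rotation:
    - [0,0,0]
    - [0,0,0]
    - [0,0,0]
  grip: [-1,-1,-1]

```text
time_s: 2.4
position: [0.4252, 0.2683, 0.245]
tcp_rot: [[0.952, 0.004, 0.307], [-0.307, 0.0, 0.952], [0.003, -1.0, 0.001]]
force: [0.5, 1.2, -0.2]
opening: 0.997
```

Call:
arm_command:
  translation:
    - [0.5,0,-0.4]
    - [1,0,-0.75]
    - [1,0,-0.75]
  rotation:
    - [0,0,0]
    - [0,0,0]
    - [0,0,0]
  grip: [-1,-1,-1]

```text
time_s: 2.7
position: [0.4837, 0.1871, 0.245]
tcp_rot: [[0.952, 0.005, 0.307], [-0.307, -0.0, 0.952], [0.005, -1.0, 0.001]]
force: [0.6, 0.3, 0.4]
opening: 1.003
```

Call:
arm_command:
  translation:
    - [0.1,0,-0.5]
    - [0.19,0,-0.92]
  rotation:
    - [0,0,0]
    - [0,0,0]
  grip: [-1,-1]

```text
time_s: 2.9
position: [0.4712, 0.1155, 0.2444]
tcp_rot: [[0.954, -0.0, 0.3], [-0.3, 0.001, 0.954], [-0.001, -1.0, 0.001]]
force: [0.1, 0.5, -0.4]
opening: 1.003
```

Call:
arm_command:
  translation:
    - [0.1,0,-0.5]
    - [0.19,0,-0.92]
  rotation:
    - [0,0,0]
    - [0,0,0]
  grip: [-1,-1]

```text
time_s: 3.1
position: [0.4635, 0.0403, 0.2446]
tcp_rot: [[0.954, -0.0, 0.301], [-0.301, 0.001, 0.954], [-0.0, -1.0, 0.001]]
force: [1.4, 0.6, 0.0]
opening: 0.999
```

Call:
arm_command:
  translation:
    - [0.1,0,-0.5]
    - [0.19,0,-0.92]
  rotation:
    - [0,0,0]
    - [0,0,0]
  grip: [-1,-1]

```text
time_s: 3.3
position: [0.4562, -0.0347, 0.2447]
tcp_rot: [[0.954, 0.0, 0.301], [-0.301, 0.001, 0.954], [0.0, -1.0, 0.001]]
force: [-0.5, -0.1, 1.3]
opening: 1.002
```

Call:
arm_command:
  translation:
    - [0.1,0,-0.5]
    - [0.19,0,-0.92]
  rotation:
    - [0,0,0]
    - [0,0,0]
  grip: [-1,-1]

```text
time_s: 3.5
position: [0.4489, -0.1096, 0.2447]
tcp_rot: [[0.954, 0.001, 0.301], [-0.301, 0.001, 0.954], [0.001, -1.0, 0.001]]
force: [0.2, 0.2, -0.3]
opening: 1.0
```

Call:
arm_command:
  translation:
    - [0.1,0,-0.5]
    - [0.19,0,-0.92]
  rotation:
    - [0,0,0]
    - [0,0,0]
  grip: [-1,-1]

```text
time_s: 3.7
position: [0.4415, -0.1845, 0.2447]
tcp_rot: [[0.953, 0.001, 0.301], [-0.301, 0.001, 0.953], [0.001, -1.0, 0.001]]
force: [0.8, 0.4, 0.7]
opening: 1.0
```

Call:
arm_command:
  translation:
    - [0.1,0,-0.5]
    - [0.19,0,-0.92]
    - [0.19,0,-0.92]
    - [0.19,0,-0.92]
    - [0.19,0,-0.92]
  rotation:
    - [0,0,0]
    - [0,0.14,0]
    - [0,0.28,0]
    - [0,0.42,0]
    - [0,0.465,0]
  grip: [-1,-1,-1,-1,-1]

```text
time_s: 4.2
position: [0.4342, -0.2579, 0.2445]
tcp_rot: [[0.699, 0.0, 0.715], [-0.715, 0.001, 0.699], [-0.001, -1.0, 0.001]]
force: [-0.5, 0.0, -0.0]
opening: 1.0
```

Call:
arm_command:
  translation:
    - [0.037,0.5,-0.036]
    - [0.037,1,-0.036]
  rotation:
    - [0,0,0]
    - [0,0,0]
  grip: [-1,-1]

```text
time_s: 4.4
position: [0.4357, -0.2631, 0.165]
tcp_rot: [[0.702, 0.005, 0.712], [-0.712, -0.003, 0.702], [0.006, -1.0, 0.001]]
force: [-0.3, -0.9, -0.1]
opening: 0.996
```

Call:
arm_command:
  translation:
    - [0,0.3,0]
    - [0,0.6,0]
    - [0,0.806,0]
    - [0,0.806,0]
  rotation:
    - [0,0,0]
    - [0,0,0]
    - [0,0,0]
    - [0,0,0]
  grip: [-1,-1,-1,-1]

```text
time_s: 4.8
position: [0.4331, -0.2609, 0.0981]
tcp_rot: [[0.702, -0.003, 0.712], [-0.712, 0.004, 0.702], [-0.005, -1.0, 0.001]]
force: [-0.3, 0.5, -0.0]
opening: 0.998
```

Run:
```python
from h import *
s=cap('scene'); c=cap('top'); st=bot.read_state(); P=np.array(st['position']); R=np.array(st['tcp_rot']); print(P,st['force'])
A=cv2.resize(s['image'][60:170,210:310],None,fx=4,fy=4,interpolation=cv2.INTER_CUBIC);B=cv2.resize(c['image'][180:290,430:530],None,fx=4,fy=4,interpolation=cv2.INTER_CUBIC)
cv2.imwrite('pics/k1.png',np.hstack([A,B]))
```

```text
[ 0.43403863 -0.2624593   0.10013589] [ 0.97514579  0.17332334 -0.06758875]
```

View pics/k1.png

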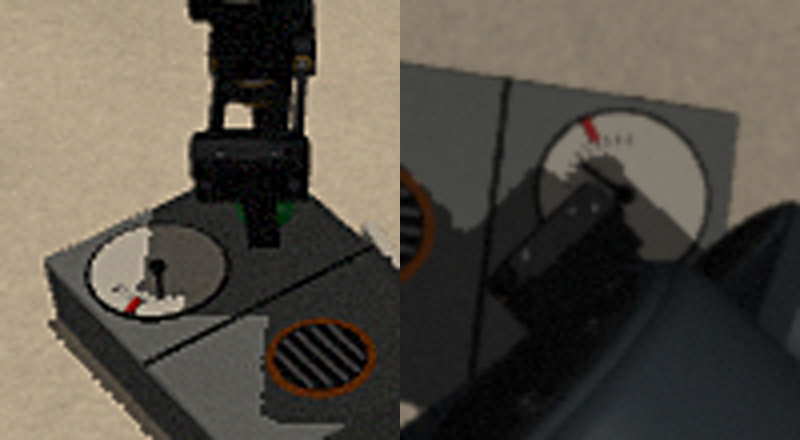

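The fingers straddle the green bar (scene crop, left), and the dial is visible in both views. Next: close and twist.

Call:
arm_command:
  translation:
    - [0,0,0]
    - [0,0,0]
    - [0,0,0]
    - [0,0,0]
    - [0,0,0]
  rotation:
    - [0,0,0]
    - [0,0,0]
    - [0,0,0]
    - [0,0,0]
    - [0,0,0]
  grip: [0.2,0.4,0.6,0.8,1]

```text
time_s: 5.4
position: [0.4331, -0.2638, 0.1004]
tcp_rot: [[0.701, 0.0, 0.713], [-0.713, -0.0, 0.701], [0.001, -1.0, -0.0]]
force: [0.3, 0.3, -0.4]
opening: 0.631
```

Call:
arm_command:
  translation:
    - [0,0,0]
    - [0,0,0]
    - [0,0,0]
    - [0,0,0]
    - [0,0,0]
  rotation:
    - [0,0,0]
    - [0,0,0]
    - [0,0,0]
    - [0,0,0]
    - [0,0,0]
  grip: [1,1,1,1,1]

```text
time_s: 5.9
position: [0.4332, -0.2633, 0.1]
tcp_rot: [[0.701, 0.0, 0.714], [-0.714, 0.001, 0.701], [-0.0, -1.0, 0.001]]
force: [6.0, 9.5, 1.4]
opening: 0.175
```

Run:
```python
from h import *
s=bot.read_state(); print(s['position'],s['force'],s['moment'],s['opening']*87)
```

```text
[ 0.43318162 -0.26333386  0.10002999] [5.97444012 9.53243321 1.4051323 ] [ 1.66681923 -0.94899567 -0.00905635] 15.18574692668072
```

Call:
arm_command:
  translation:
    - [0,0,0.016]
    - [0,0,0.016]
  rotation:
    - [0,0,0]
    - [0,0,0]
  grip: [1,1]

```text
time_s: 6.1
position: [0.4336, -0.2627, 0.1]
tcp_rot: [[0.702, -0.001, 0.713], [-0.713, 0.0, 0.702], [-0.001, -1.0, -0.001]]
force: [-1.5, -0.3, 1.1]
opening: 0.156
```

Call:
arm_command:
  translation:
    - [0,0,0]
    - [0,0,0]
    - [0,0,0]
    - [0,0,0]
    - [0,0,0]
  rotation:
    - [0,0.06,0]
    - [0,0.16,0]
    - [0,0.26,0]
    - [0,0.35,0]
    - [0,0.4,0]
  grip: [1,1,1,1,1]

```text
time_s: 6.6
position: [0.4339, -0.2625, 0.1001]
tcp_rot: [[0.348, -0.0, 0.938], [-0.938, 0.0, 0.348], [-0.0, -1.0, 0.0]]
force: [0.3, 1.1, 0.7]
opening: 0.156
```

Call:
arm_command:
  translation:
    - [0,0,0]
    - [0,0,0]
    - [0,0,0]
    - [0,0,0]
    - [0,0,0]
  rotation:
    - [0,0.08,0]
    - [0,0.16,0]
    - [0,0.24,0]
    - [0,0.29,0]
    - [0,0.29,0]
  grip: [1,1,1,1,1]

```text
time_s: 7.1
position: [0.4342, -0.2625, 0.1]
tcp_rot: [[0.054, 0.0, 0.999], [-0.999, 0.001, 0.054], [-0.0, -1.0, 0.0]]
force: [2.6, 2.4, 1.2]
opening: 0.16
```

Run:
```python
from h import *
s=cap('scene'); c=cap('top'); st=bot.read_state(); print(st['position'],st['force'],st['opening'])
np.save('c.npy',0)
A=cv2.resize(s['image'][95:155,210:310],None,fx=8,fy=8,interpolation=cv2.INTER_CUBIC);cv2.imwrite('pics/k2.png',A)
B=cv2.resize(c['image'][195:260,450:520],None,fx=8,fy=8,interpolation=cv2.INTER_CUBIC);cv2.imwrite('pics/k2t.png',B)
A=A[:,:400]; 
cv2.imwrite('pics/k2.png',np.hstack([A[:480,:400],cv2.resize(B,(400,371))[:371].copy() if 0 else np.vstack([cv2.resize(B,(400,371)),np.zeros((109,400,3),np.uint8)])]))
```

```text
[ 0.43414259 -0.26246108  0.10005672] [1.48822473 1.62607698 0.57463277] 0.16009027857963648
```

View pics/k2.png

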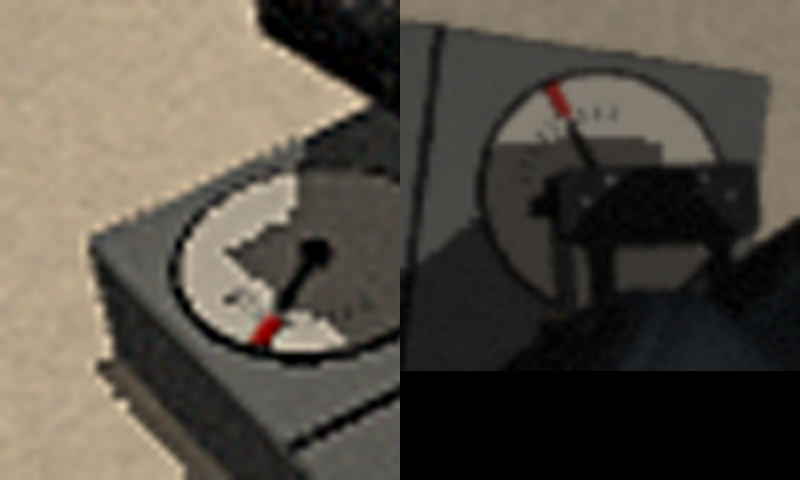

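The needle (tip ~(572,124) right panel) now lines up with the red mark ((567,116)–(549,85)) within about 1°. I'll open the gripper, rise and measure with the view clear.

Call:
arm_command:
  translation:
    - [0,0,0]
    - [0,0,0]
    - [0,0,0]
    - [0,0,0]
    - [0,0,0]
  rotation:
    - [0,0,0]
    - [0,0,0]
    - [0,0,0]
    - [0,0,0]
    - [0,0,0]
  grip: [0.5,0,-0.5,-1,-1]

```text
time_s: 7.7
position: [0.4339, -0.2629, 0.1001]
tcp_rot: [[0.055, 0.0, 0.999], [-0.999, -0.0, 0.055], [0.0, -1.0, 0.0]]
force: [-0.1, -0.2, 0.9]
opening: 0.528
```

Call:
arm_command:
  translation:
    - [0,0,0]
    - [0,-0.4,0]
    - [0,-0.9,0]
    - [0,-0.9,0]
  rotation:
    - [0,0,0]
    - [0,0,0]
    - [0,0,0]
    - [0,0,0]
  grip: [-1,-1,-1,-1]

```text
time_s: 8.1
position: [0.4364, -0.2649, 0.1762]
tcp_rot: [[0.055, 0.007, 0.998], [-0.998, -0.007, 0.055], [0.007, -1.0, 0.007]]
force: [-0.1, -0.7, -0.2]
opening: 0.892
```

Call:
arm_command:
  translation:
    - [0,-0.5,0]
    - [0,-0.7,0.5]
    - [0,-0.7,1]
  rotation:
    - [0,0,0]
    - [0,0,0]
    - [0,0,0]
  grip: [-1,-1,-1]

```text
time_s: 8.4
position: [0.5153, -0.2594, 0.2308]
tcp_rot: [[0.053, 0.004, 0.999], [-0.999, -0.004, 0.053], [0.004, -1.0, 0.004]]
force: [0.3, -1.6, 0.4]
opening: 0.991
```

Call:
arm_command:
  translation:
    - [-0.6,0,0]
    - [-1,0,0]
    - [-1,0,0]
  rotation:
    - [0,0,0]
    - [0,0,0]
    - [0,0,0]
  grip: [-1,-1,-1]

```text
time_s: 8.7
position: [0.5078, -0.1739, 0.2267]
tcp_rot: [[0.059, -0.004, 0.998], [-0.998, 0.004, 0.059], [-0.004, -1.0, -0.004]]
force: [0.1, -0.0, 0.4]
opening: 1.003
```

Call:
arm_command:
  translation:
    - [-0.6,0,0]
    - [-1,0,0]
    - [-1,0,0]
  rotation:
    - [0,0,0]
    - [0,0,0]
    - [0,0,0]
  grip: [-1,-1,-1]

```text
time_s: 9.0
position: [0.5036, -0.0955, 0.2273]
tcp_rot: [[0.058, -0.003, 0.998], [-0.998, 0.002, 0.058], [-0.002, -1.0, -0.003]]
force: [-0.2, -0.2, -0.8]
opening: 0.995
```

Call:
arm_command:
  translation:
    - [-0.6,0,0]
    - [-1,0,0]
    - [-1,0,0]
  rotation:
    - [0,0,0]
    - [0,0,0]
    - [0,0,0]
  grip: [-1,-1,-1]

```text
time_s: 9.3
position: [0.5, -0.0168, 0.2276]
tcp_rot: [[0.058, -0.001, 0.998], [-0.998, 0.001, 0.058], [-0.001, -1.0, -0.001]]
force: [-0.2, -0.0, -0.1]
opening: 0.999
```

```bash
cat > dial.py <<'E'
from h import *
def dial(n,f=None):
    c=cap(n); S=4000; w=int(.1*S)  # rectified view, 0.25 mm/px, up=+x, left=+y
    c0=np.array([.5285,-.275])
    g=[[c0[0]+.05,c0[1]+.05,.0645],[c0[0]+.05,c0[1]-.05,.0645],[c0[0]-.05,c0[1]-.05,.0645],[c0[0]-.05,c0[1]+.05,.0645]]
    H=cv2.getPerspectiveTransform(proj(c,g).astype(np.float32),np.float32([[0,0],[w,0],[w,w],[0,w]]))
    im=cv2.warpPerspective(c['image'],H,(w,w),flags=cv2.INTER_CUBIC)
    if f: cv2.imwrite('pics/'+f,im)
    hs=cv2.cvtColor(im,cv2.COLOR_BGR2HSV); Y,X=np.mgrid[:w,:w]; r0=np.hypot(X-w/2,Y-w/2)
    red=((hs[...,0]<8)|(hs[...,0]>172))&(hs[...,1]>140)&(hs[...,2]>60)&(r0<190)
    # pivot: dark blob near the centre
    dk=((im.max(2)<45)&(r0<110)).astype(np.uint8)
    hub=cv2.morphologyEx(dk,cv2.MORPH_OPEN,cv2.getStructuringElement(cv2.MORPH_ELLIPSE,(15,15)))
    n_,l,st,ce=cv2.connectedComponentsWithStats(hub); 
    k=1+np.argmin([np.hypot(*(ce[i]-w/2)) for i in range(1,n_)]); p=ce[k]
    r=np.hypot(X-p[0],Y-p[1]); a=np.degrees(np.arctan2(p[1]-Y,p[0]-X)) # cw from +y
    am=a[red].mean(); nd=(im.max(2)<60)&(r>45)&(r<115)&(abs(a-am)<35)
    print(n,'hub',p,st[k,4],'mark',am.round(2),red.sum(),'needle med',np.median(a[nd]).round(2),a[nd].mean().round(2),nd.sum())
    return im
if __name__=='__main__':
    A=dial('top'); B=dial('scene'); cv2.imwrite('pics/d.png',np.hstack([A,B])); s=bot.read_state(); print(s['time_s'],s['position'],s['force'],s['joint_positions'])
E
python3 dial.py
```

```text
top hub [198.23071672 194.40341297] 1465 mark 63.69 812 needle med 63.14 63.16 877
scene hub [198.63256025 194.68758527] 2199 mark 63.99 1360 needle med 63.67 63.72 1153
9.4 [ 0.50125661 -0.01951214  0.22790308] [-0.11015583 -0.35100911 -0.01438628] [-1.49807995e+01  2.20874827e+01  1.00624021e+02 -6.64543546e-02
  5.72386825e+01 -1.81304425e+01]
```

View pics/d.png

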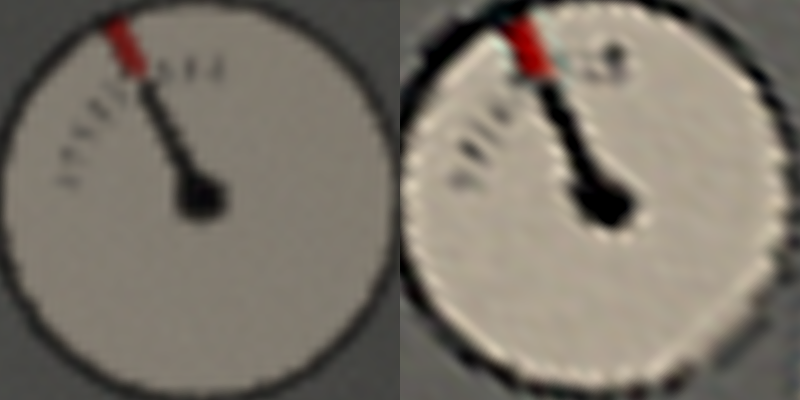

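Needle and mark agree within ~0.5° in both views. Next is the blue seat.

Run:
```python
from h import *
s=cap('scene');c=cap('top')
for u,v in((224,107),(468,293)): print(at(s,((u+.5)/5-.5+315,(v+.5)/5-.5+170),.135))
for u,v in((533,197),(160,178)): print(at(c,((u+.5)/6-.5+220,(v+.5)/6-.5+185),.135))
```

```text
[0.54045641 0.13965956 0.135     ]
[0.54663642 0.27804839 0.135     ]
[0.5398895  0.13947697 0.135     ]
[0.54445041 0.27828537 0.135     ]
```

Call:
arm_command:
  translation:
    - [-0.5,0,0.1]
    - [-0.92,0,0.19]
    - [-0.92,0,0.19]
  rotation:
    - [0,0,0]
    - [0,0,0]
    - [0,0,0]
  grip: [-1,-1,-1]

```text
time_s: 9.8
position: [0.5128, 0.0569, 0.228]
tcp_rot: [[0.056, 0.001, 0.998], [-0.998, 0.001, 0.056], [-0.001, -1.0, 0.001]]
force: [0.3, 0.0, 0.4]
opening: 0.999
```

Call:
arm_command:
  translation:
    - [-0.5,0,0.1]
    - [-0.92,0,0.19]
    - [-0.92,0,0.19]
  rotation:
    - [0,0,0]
    - [0,0,0]
    - [0,0,0]
  grip: [-1,-1,-1]

```text
time_s: 10.1
position: [0.5243, 0.1311, 0.2281]
tcp_rot: [[0.056, 0.002, 0.998], [-0.998, 0.001, 0.056], [-0.001, -1.0, 0.002]]
force: [-0.1, -0.9, -0.2]
opening: 1.001
```

Call:
arm_command:
  translation:
    - [-0.5,0,0.1]
    - [-0.92,0,0.19]
    - [-0.92,0,0.19]
  rotation:
    - [0,0,0]
    - [0,0,0]
    - [0,0,0]
  grip: [-1,-1,-1]

```text
time_s: 10.4
position: [0.5357, 0.2052, 0.228]
tcp_rot: [[0.056, 0.002, 0.998], [-0.998, 0.001, 0.056], [-0.001, -1.0, 0.002]]
force: [-0.9, -1.5, -0.2]
opening: 0.999
```

Call:
arm_command:
  translation:
    - [-0.5,0,0.1]
    - [-0.92,0,0.19]
    - [-0.92,0,0.19]
    - [-0.92,0,0.19]
    - [-0.92,0,0.19]
  rotation:
    - [0,0,0]
    - [0,0,0]
    - [0,0,0]
    - [0,0,0]
    - [0,0,0]
  grip: [-1,-1,-1,-1,-1]

```text
time_s: 10.9
position: [0.5455, 0.2762, 0.2278]
tcp_rot: [[0.053, -0.001, 0.999], [-0.999, -0.001, 0.053], [0.001, -1.0, -0.001]]
force: [-0.1, -0.8, -0.7]
opening: 0.996
```

Run:
```python
from h import *
s=bot.read_state();print(s['position'],s['tcp_rot'],s['force'])
```

```text
[0.54554824 0.27622667 0.22775127] [[ 0.05268543 -0.0010191   0.99861064]
 [-0.99861036 -0.00131855  0.05268407]
 [ 0.00126303 -0.99999861 -0.00108716]] [-0.13692413 -0.81055311 -0.7017852 ]
```

Call:
arm_command:
  translation:
    - [-0.028,0.5,0]
    - [-0.028,1,0]
    - [-0.028,1,0]
  rotation:
    - [0,0,0]
    - [0,0,0]
    - [0,0,0]
  grip: [-1,-1,-1]

```text
time_s: 11.2
position: [0.5414, 0.2776, 0.1431]
tcp_rot: [[0.053, -0.012, 0.999], [-0.999, -0.004, 0.053], [0.004, -1.0, -0.012]]
force: [-1.0, -1.3, -0.1]
opening: 0.998
```

Call:
arm_command:
  translation:
    - [0,0.2,0]
    - [0,0.328,0]
    - [0,0.328,0]
    - [0,0.328,0]
    - [0,0.328,0]
  rotation:
    - [0,0,0]
    - [0,0,0]
    - [0,0,0]
    - [0,0,0]
    - [0,0,0]
  grip: [-1,-1,-1,0,0]

```text
time_s: 11.7
position: [0.546, 0.2809, 0.1231]
tcp_rot: [[0.054, 0.002, 0.999], [-0.999, 0.001, 0.054], [-0.0, -1.0, 0.002]]
force: [0.0, 0.8, -0.1]
opening: 0.894
```

Call:
arm_command:
  translation:
    - [0,0,0]
    - [0,0,0]
    - [0,0,0]
    - [0,0,0]
    - [0,0,0]
  rotation:
    - [0,0,0]
    - [0,0,0]
    - [0,0,0]
    - [0,0,0]
    - [0,0,0]
  grip: [0.2,0.4,0.6,0.8,1]

```text
time_s: 12.2
position: [0.5453, 0.2808, 0.1218]
tcp_rot: [[0.055, -0.0, 0.999], [-0.999, -0.0, 0.055], [0.0, -1.0, -0.0]]
force: [0.6, 0.7, 0.9]
opening: 0.454
```

Call:
arm_command:
  translation:
    - [0,0,0]
    - [0,0,0]
    - [0,0,0]
    - [0,0,0]
    - [0,0,0]
  rotation:
    - [0,0,0]
    - [0,0,0]
    - [0,0,0]
    - [0,0,0]
    - [0,0,0]
  grip: [1,1,1,1,1]

```text
time_s: 12.7
position: [0.5454, 0.2808, 0.1218]
tcp_rot: [[0.054, 0.0, 0.999], [-0.999, 0.0, 0.054], [-0.0, -1.0, 0.0]]
force: [0.4, -0.7, 0.1]
opening: 0.381
```

Call:
arm_command:
  translation:
    - [0,-0.05,0]
    - [0,-0.2,0]
    - [0,-0.4,0]
    - [0,-0.6,0]
    - [0,-0.75,0]
  rotation:
    - [0,0,0]
    - [0,0,0]
    - [0,0,0]
    - [0,0,0]
    - [0,0,0]
  grip: [1,1,1,1,1]

```text
time_s: 13.2
position: [0.5452, 0.2808, 0.1831]
tcp_rot: [[0.055, 0.0, 0.999], [-0.999, 0.0, 0.055], [-0.0, -1.0, 0.0]]
force: [0.5, -0.0, -4.6]
opening: 0.384
```

Call:
arm_command:
  translation:
    - [0,0,0]
    - [0,0,0]
    - [0,0,0]
    - [0,0,0]
    - [0,0,0]
  rotation:
    - [0,0,0]
    - [0,0,0]
    - [0,0,0]
    - [0,0,0]
    - [0,0,0]
  grip: [1,1,1,1,1]

```text
time_s: 13.7
position: [0.5449, 0.2806, 0.181]
tcp_rot: [[0.054, -0.001, 0.999], [-0.999, -0.0, 0.054], [0.0, -1.0, -0.001]]
force: [-0.2, -0.6, -5.5]
opening: 0.382
```

Run:
```python
from h import *
f=[]
c=cap('scene')
for i in range(6):
    cap('top'); s=bot.read_state(); f.append(s['force'])
print(np.round(f,2),s['position'],s['moment'],s['opening'])
cv2.imwrite('pics/l1.png',cv2.resize(c['image'][120:300,330:480],None,fx=3,fy=3,interpolation=cv2.INTER_CUBIC))
```

```text
[[ 0.76 -0.11 -4.36]
 [ 0.01  0.74 -4.93]
 [ 0.79 -0.59 -4.49]
 [ 0.2  -0.51 -4.85]
 [ 0.21  0.02 -4.46]
 [ 0.45 -0.64 -3.97]] [0.54532634 0.28074474 0.18177482] [-0.09360539  0.07307189  0.00975931] 0.38211657462343873
```

View pics/l1.png

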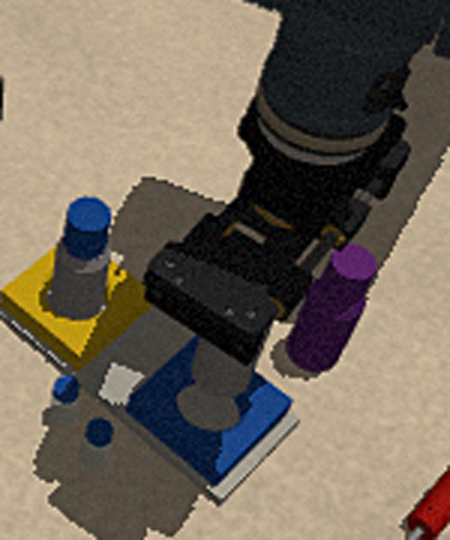

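The cylinder is lifted clear of the blue seat, and its weight of ~4.55 N (0.46 kg) falls in the charged range. I'll return it and check the yellow one.

Call:
arm_command:
  translation:
    - [0,0.2,0]
    - [0,0.4,0]
    - [0,0.55,0]
    - [0,0.65,0]
    - [0,0.74,0]
  rotation:
    - [0,0,0]
    - [0,0,0]
    - [0,0,0]
    - [0,0,0]
    - [0,0,0]
  grip: [1,1,1,1,1]

```text
time_s: 14.55
position: [0.5454, 0.2808, 0.1221]
tcp_rot: [[0.054, -0.0, 0.999], [-0.999, -0.0, 0.054], [0.0, -1.0, -0.0]]
force: [0.1, 1.2, -4.9]
opening: 0.379
```

Call:
arm_command:
  translation:
    - [0,0.01,0]
    - [0,0.01,0]
    - [0,0.01,0]
  rotation:
    - [0,0,0]
    - [0,0,0]
    - [0,0,0]
  grip: [1,1,1]

```text
time_s: 14.85
position: [0.5455, 0.2809, 0.1222]
tcp_rot: [[0.054, 0.001, 0.999], [-0.999, 0.0, 0.054], [-0.0, -1.0, 0.001]]
force: [-0.2, -0.6, -4.3]
opening: 0.385
```

Call:
arm_command:
  translation:
    - [0,0.012,0]
    - [0,0.012,0]
    - [0,0.012,0]
  rotation:
    - [0,0,0]
    - [0,0,0]
    - [0,0,0]
  grip: [1,1,1]

```text
time_s: 15.15
position: [0.5457, 0.2809, 0.1214]
tcp_rot: [[0.054, 0.001, 0.999], [-0.999, 0.0, 0.054], [-0.0, -1.0, 0.001]]
force: [0.3, 0.1, -1.4]
opening: 0.382
```

Call:
arm_command:
  translation:
    - [0,0,0]
    - [0,0,0]
    - [0,0,0]
    - [0,0,0]
    - [0,0,0]
  rotation:
    - [0,0,0]
    - [0,0,0]
    - [0,0,0]
    - [0,0,0]
    - [0,0,0]
  grip: [0.5,0,-0.5,-1,-1]

```text
time_s: 15.65
position: [0.5455, 0.2808, 0.1211]
tcp_rot: [[0.054, 0.001, 0.999], [-0.999, 0.0, 0.054], [-0.0, -1.0, 0.001]]
force: [-0.4, 0.2, 0.1]
opening: 0.66
```

Call:
arm_command:
  translation:
    - [0,0,0]
    - [0,0,0]
    - [0,0,0]
    - [0,-0.5,0]
    - [0,-0.95,0]
  rotation:
    - [0,0,0]
    - [0,0,0]
    - [0,0,0]
    - [0,0,0]
    - [0,0,0]
  grip: [-1,-1,-1,-1,-1]

```text
time_s: 16.15
position: [0.5446, 0.2805, 0.1966]
tcp_rot: [[0.054, -0.003, 0.999], [-0.999, -0.001, 0.054], [0.001, -1.0, -0.003]]
force: [1.0, 1.9, -0.0]
opening: 0.991
```

Call:
arm_command:
  translation:
    - [0.4,0,-0.04]
    - [0.88,0,-0.082]
    - [0.88,0,-0.082]
  rotation:
    - [0,0,0]
    - [0,0,0]
    - [0,0,0]
  grip: [-1,-1,-1]

```text
time_s: 16.45
position: [0.5423, 0.2066, 0.1972]
tcp_rot: [[0.051, -0.001, 0.999], [-0.999, -0.002, 0.051], [0.002, -1.0, -0.001]]
force: [0.3, 0.0, -0.0]
opening: 0.996
```

Call:
arm_command:
  translation:
    - [0.4,0,-0.04]
    - [0.88,0,-0.082]
    - [0.88,0,-0.082]
    - [0.88,0,-0.082]
    - [0.88,0,-0.082]
  rotation:
    - [0,0,0]
    - [0,0,0]
    - [0,0,0]
    - [0,0,0]
    - [0,0,0]
  grip: [-1,-1,-1,-1,-1]

```text
time_s: 16.95
position: [0.54, 0.1404, 0.1969]
tcp_rot: [[0.055, 0.0, 0.998], [-0.998, 0.001, 0.055], [-0.001, -1.0, 0.0]]
force: [-1.1, -0.2, -1.2]
opening: 1.001
```

Call:
arm_command:
  translation:
    - [0,0,0]
    - [0,0,0]
  rotation:
    - [0,0,0]
    - [0,0,0]
  grip: [-1,-1]

```text
time_s: 17.15
position: [0.5398, 0.1405, 0.1968]
tcp_rot: [[0.056, 0.0, 0.998], [-0.998, 0.0, 0.056], [-0.0, -1.0, 0.0]]
force: [0.1, -0.5, -0.4]
opening: 0.996
```

Good position over the yellow seat. Descend to 0.1215, grip and lift.

Call:
arm_command:
  translation:
    - [0,0.4,0]
    - [0,0.75,0]
    - [0,0.94,0]
    - [0,0.94,0]
    - [0,0.94,0]
  rotation:
    - [0,0,0]
    - [0,0,0]
    - [0,0,0]
    - [0,0,0]
    - [0,0,0]
  grip: [-1,-1,-1,-1,0]

```text
time_s: 17.65
position: [0.54, 0.1399, 0.1217]
tcp_rot: [[0.055, -0.0, 0.998], [-0.998, 0.0, 0.055], [-0.0, -1.0, -0.0]]
force: [0.3, -0.5, 0.9]
opening: 0.965
```

Call:
arm_command:
  translation:
    - [0,0,0]
    - [0,0,0]
    - [0,0,0]
    - [0,0,0]
    - [0,0,0]
  rotation:
    - [0,0,0]
    - [0,0,0]
    - [0,0,0]
    - [0,0,0]
    - [0,0,0]
  grip: [0.2,0.4,0.6,0.8,1]

```text
time_s: 18.15
position: [0.54, 0.1394, 0.122]
tcp_rot: [[0.054, 0.001, 0.999], [-0.999, 0.0, 0.054], [0.0, -1.0, 0.001]]
force: [0.2, -0.2, -0.1]
opening: 0.54
```

Call:
arm_command:
  translation:
    - [0,0,0]
    - [0,0,0]
    - [0,0,0]
    - [0,0,0]
    - [0,0,0]
  rotation:
    - [0,0,0]
    - [0,0,0]
    - [0,0,0]
    - [0,0,0]
    - [0,0,0]
  grip: [1,1,1,1,1]

```text
time_s: 18.65
position: [0.54, 0.1395, 0.1217]
tcp_rot: [[0.054, 0.0, 0.999], [-0.999, -0.0, 0.054], [0.0, -1.0, 0.0]]
force: [-0.2, -0.3, 1.3]
opening: 0.38
```

Call:
arm_command:
  translation:
    - [0,-0.05,0]
    - [0,-0.2,0]
    - [0,-0.4,0]
    - [0,-0.6,0]
    - [0,-0.75,0]
  rotation:
    - [0,0,0]
    - [0,0,0]
    - [0,0,0]
    - [0,0,0]
    - [0,0,0]
  grip: [1,1,1,1,1]

```text
time_s: 19.15
position: [0.5401, 0.1395, 0.1832]
tcp_rot: [[0.055, 0.001, 0.999], [-0.999, 0.0, 0.055], [-0.0, -1.0, 0.001]]
force: [-0.6, -0.7, -3.3]
opening: 0.384
```

Call:
arm_command:
  translation:
    - [0,0,0]
    - [0,0,0]
    - [0,0,0]
    - [0,0,0]
    - [0,0,0]
  rotation:
    - [0,0,0]
    - [0,0,0]
    - [0,0,0]
    - [0,0,0]
    - [0,0,0]
  grip: [1,1,1,1,1]

```text
time_s: 19.65
position: [0.5395, 0.1394, 0.181]
tcp_rot: [[0.054, -0.001, 0.999], [-0.999, -0.0, 0.054], [0.0, -1.0, -0.001]]
force: [0.3, -1.3, -2.8]
opening: 0.381
```

Run:
```python
from h import *
f=[]
for i in range(7):
    cap('top'); s=bot.read_state(); f.append(s['force'])
print(np.round(f,2),s['position'],s['opening'])
```

```text
[[-0.21 -0.07 -2.94]
 [ 0.12  0.32 -2.72]
 [-0.18 -0.11 -3.28]
 [ 0.28  0.91 -1.83]
 [-0.57  0.47 -2.77]
 [ 0.68  0.37 -2.74]
 [ 0.52 -0.4  -2.41]] [0.53986756 0.13947702 0.1816109 ] 0.3807208401863282
```

Yellow weighs ~2.7 N (0.27 kg), so it's spent and blue is the charged one. I'll return this one to its seat.

Call:
arm_command:
  translation:
    - [0,0.2,0]
    - [0,0.4,0]
    - [0,0.55,0]
    - [0,0.65,0]
    - [0,0.74,0]
  rotation:
    - [0,0,0]
    - [0,0,0]
    - [0,0,0]
    - [0,0,0]
    - [0,0,0]
  grip: [1,1,1,1,1]

```text
time_s: 20.5
position: [0.54, 0.1395, 0.1219]
tcp_rot: [[0.054, -0.0, 0.999], [-0.999, 0.0, 0.054], [-0.0, -1.0, -0.0]]
force: [0.0, -0.2, -3.4]
opening: 0.38
```

Call:
arm_command:
  translation:
    - [0,0.01,0]
    - [0,0.02,0]
    - [0,0.02,0]
  rotation:
    - [0,0,0]
    - [0,0,0]
    - [0,0,0]
  grip: [1,1,1]

```text
time_s: 20.8
position: [0.5401, 0.1395, 0.1213]
tcp_rot: [[0.055, 0.001, 0.999], [-0.999, 0.0, 0.055], [0.0, -1.0, 0.001]]
force: [-0.5, 0.1, -1.7]
opening: 0.381
```

Call:
arm_command:
  translation:
    - [0,0.005,0]
    - [0,0.005,0]
    - [0,0.005,0]
    - [0,0.005,0]
    - [0,0.005,0]
  rotation:
    - [0,0,0]
    - [0,0,0]
    - [0,0,0]
    - [0,0,0]
    - [0,0,0]
  grip: [1,0.5,0,-0.5,-1]

```text
time_s: 21.3
position: [0.5401, 0.1394, 0.1204]
tcp_rot: [[0.054, 0.0, 0.999], [-0.999, 0.0, 0.054], [-0.0, -1.0, 0.0]]
force: [0.0, -1.0, 0.5]
opening: 0.57
```

Call:
arm_command:
  translation:
    - [0,0,0]
    - [0,0,0]
    - [0,0,0]
    - [0,-0.5,0]
    - [0,-0.95,0]
  rotation:
    - [0,0,0]
    - [0,0,0]
    - [0,0,0]
    - [0,0,0]
    - [0,0,0]
  grip: [-1,-1,-1,-1,-1]

```text
time_s: 21.8
position: [0.5391, 0.1394, 0.1963]
tcp_rot: [[0.054, -0.003, 0.999], [-0.999, -0.0, 0.054], [-0.0, -1.0, -0.003]]
force: [0.8, -0.2, -0.2]
opening: 0.969
```

Call:
arm_command:
  translation:
    - [-0.4,0,0.04]
    - [-0.88,0,0.081]
    - [-0.88,0,0.081]
  rotation:
    - [0,0,0]
    - [0,0,0]
    - [0,0,0]
  grip: [-1,-1,-1]

```text
time_s: 22.1
position: [0.5427, 0.2137, 0.1971]
tcp_rot: [[0.058, 0.002, 0.998], [-0.998, 0.002, 0.058], [-0.002, -1.0, 0.002]]
force: [-1.3, -0.4, 0.2]
opening: 0.996
```

Call:
arm_command:
  translation:
    - [-0.4,0,0.04]
    - [-0.88,0,0.081]
    - [-0.88,0,0.081]
    - [-0.88,0,0.081]
    - [-0.88,0,0.081]
  rotation:
    - [0,0,0]
    - [0,0,0]
    - [0,0,0]
    - [0,0,0]
    - [0,0,0]
  grip: [-1,-1,-1,-1,-1]

```text
time_s: 22.6
position: [0.5448, 0.2796, 0.1961]
tcp_rot: [[0.054, -0.001, 0.999], [-0.999, -0.001, 0.054], [0.001, -1.0, -0.001]]
force: [-0.9, -0.7, 0.4]
opening: 1.0
```

Call:
arm_command:
  translation:
    - [0,0,0]
    - [0,0,0]
  rotation:
    - [0,0,0]
    - [0,0,0]
  grip: [-1,-1]

```text
time_s: 22.8
position: [0.5453, 0.2796, 0.1965]
tcp_rot: [[0.053, -0.0, 0.999], [-0.999, -0.0, 0.053], [0.0, -1.0, -0.0]]
force: [0.3, 0.3, 0.9]
opening: 1.002
```

Run:
```python
from h import *
c=cap('scene')
cv2.imwrite('pics/l2.png',cv2.resize(c['image'][150:300,310:460],None,fx=3,fy=3,interpolation=cv2.INTER_CUBIC))
```

```text
(no output)
```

View pics/l2.png

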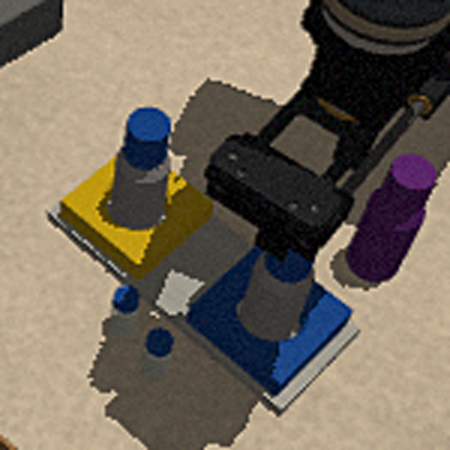

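Both cylinders stand in their seats, with the gripper over the blue one. I'll pick it up and lift it high.

Call:
arm_command:
  translation:
    - [0,0.4,0]
    - [0,0.75,0]
    - [0,0.938,0]
    - [0,0.938,0]
    - [0,0.938,0]
  rotation:
    - [0,0,0]
    - [0,0,0]
    - [0,0,0]
    - [0,0,0]
    - [0,0,0]
  grip: [-1,-1,-1,-1,0]

```text
time_s: 23.35
position: [0.5455, 0.2805, 0.1216]
tcp_rot: [[0.054, 0.0, 0.999], [-0.999, 0.0, 0.054], [-0.0, -1.0, 0.0]]
force: [0.2, -0.2, 0.5]
opening: 0.964
```

Call:
arm_command:
  translation:
    - [0,0,0]
    - [0,0,0]
    - [0,0,0]
    - [0,0,0]
    - [0,0,0]
  rotation:
    - [0,0,0]
    - [0,0,0]
    - [0,0,0]
    - [0,0,0]
    - [0,0,0]
  grip: [0.2,0.4,0.6,0.8,1]

```text
time_s: 23.85
position: [0.5453, 0.2809, 0.1218]
tcp_rot: [[0.055, 0.001, 0.999], [-0.999, 0.0, 0.055], [-0.0, -1.0, 0.001]]
force: [-0.2, -0.4, 0.1]
opening: 0.542
```

Call:
arm_command:
  translation:
    - [0,0,0]
    - [0,0,0]
    - [0,0,0]
    - [0,0,0]
    - [0,0,0]
  rotation:
    - [0,0,0]
    - [0,0,0]
    - [0,0,0]
    - [0,0,0]
    - [0,0,0]
  grip: [1,1,1,1,1]

```text
time_s: 24.35
position: [0.5454, 0.2808, 0.1215]
tcp_rot: [[0.054, 0.0, 0.999], [-0.999, 0.0, 0.054], [-0.0, -1.0, 0.0]]
force: [1.0, 0.0, -0.2]
opening: 0.385
```

Call:
arm_command:
  translation:
    - [0,-0.05,0]
    - [0,-0.25,0]
    - [0,-0.5,0]
    - [0,-0.75,0]
    - [0,-1,0]
  rotation:
    - [0,0,0]
    - [0,0,0]
    - [0,0,0]
    - [0,0,0]
    - [0,0,0]
  grip: [1,1,1,1,1]

```text
time_s: 24.85
position: [0.5438, 0.2804, 0.201]
tcp_rot: [[0.054, -0.004, 0.999], [-0.999, -0.001, 0.054], [0.001, -1.0, -0.004]]
force: [0.2, 0.3, -5.5]
opening: 0.384
```

Call:
arm_command:
  translation:
    - [0,-0.25,0]
    - [0,-0.5,0]
    - [0,-0.75,0]
    - [0,-1,0]
    - [0,-1,0]
  rotation:
    - [0,0,0]
    - [0,0,0]
    - [0,0,0]
    - [0,0,0]
    - [0,0,0]
  grip: [1,1,1,1,1]

```text
time_s: 25.35
position: [0.546, 0.2812, 0.2836]
tcp_rot: [[0.055, 0.004, 0.999], [-0.999, 0.001, 0.055], [-0.001, -1.0, 0.004]]
force: [0.6, 0.4, -5.0]
opening: 0.382
```

Call:
arm_command:
  translation:
    - [0.2,0,-0.04]
    - [0.5,0,-0.08]
    - [0.845,0,-0.124]
  rotation:
    - [0,0,0]
    - [0,0,0]
    - [0,0,0]
  grip: [1,1,1]

```text
time_s: 25.65
position: [0.537, 0.2115, 0.2791]
tcp_rot: [[0.056, -0.005, 0.998], [-0.998, -0.001, 0.056], [0.001, -1.0, -0.005]]
force: [-0.2, 0.4, -4.3]
opening: 0.379
```

Call:
arm_command:
  translation:
    - [0.28,0,-0.04]
    - [0.56,0,-0.08]
    - [0.845,0,-0.124]
  rotation:
    - [0,0,0]
    - [0,0,0]
    - [0,0,0]
  grip: [1,1,1]

```text
time_s: 25.95
position: [0.5307, 0.1428, 0.2793]
tcp_rot: [[0.054, -0.005, 0.999], [-0.999, -0.001, 0.054], [0.001, -1.0, -0.005]]
force: [0.6, -0.5, -4.5]
opening: 0.383
```

Call:
arm_command:
  translation:
    - [0.28,0,-0.04]
    - [0.56,0,-0.08]
    - [0.845,0,-0.124]
  rotation:
    - [0,0,0]
    - [0,0,0]
    - [0,0,0]
  grip: [1,1,1]

```text
time_s: 26.25
position: [0.5244, 0.0751, 0.2794]
tcp_rot: [[0.054, -0.005, 0.999], [-0.999, -0.0, 0.054], [-0.0, -1.0, -0.005]]
force: [0.2, -0.2, -4.9]
opening: 0.384
```

Call:
arm_command:
  translation:
    - [0.28,0,-0.04]
    - [0.56,0,-0.08]
    - [0.845,0,-0.124]
  rotation:
    - [0,0,0]
    - [0,0,0]
    - [0,0,0]
  grip: [1,1,1]

```text
time_s: 26.55
position: [0.5181, 0.0073, 0.2795]
tcp_rot: [[0.054, -0.005, 0.999], [-0.999, 0.0, 0.054], [-0.001, -1.0, -0.005]]
force: [0.5, -0.8, -4.3]
opening: 0.389
```

Call:
arm_command:
  translation:
    - [0.28,0,-0.04]
    - [0.56,0,-0.08]
    - [0.845,0,-0.124]
  rotation:
    - [0,0,0]
    - [0,0,0]
    - [0,0,0]
  grip: [1,1,1]

```text
time_s: 26.85
position: [0.5118, -0.0605, 0.2795]
tcp_rot: [[0.054, -0.005, 0.999], [-0.999, 0.001, 0.054], [-0.001, -1.0, -0.005]]
force: [-0.1, 0.3, -4.8]
opening: 0.382
```

Call:
arm_command:
  translation:
    - [0.28,0,-0.04]
    - [0.56,0,-0.08]
    - [0.75,0,-0.124]
    - [0.845,0,-0.124]
    - [0.845,0,-0.124]
  rotation:
    - [0,0,0]
    - [0,0,0]
    - [0,0,0]
    - [0,0,0]
    - [0,0,0]
  grip: [1,1,1,1,1]

```text
time_s: 27.35
position: [0.5074, -0.1281, 0.2808]
tcp_rot: [[0.053, -0.001, 0.999], [-0.999, 0.001, 0.053], [-0.001, -1.0, -0.001]]
force: [0.3, -0.0, -5.0]
opening: 0.381
```

Call:
arm_command:
  translation:
    - [0,0,0]
    - [0,0,0]
    - [0,0,0]
    - [0,0,0]
    - [0,0,0]
  rotation:
    - [0,0,0]
    - [0,0,0]
    - [0,0,0]
    - [0,0,0]
    - [0,0,0]
  grip: [1,1,1,1,1]

```text
time_s: 27.85
position: [0.5079, -0.1271, 0.2815]
tcp_rot: [[0.055, 0.0, 0.998], [-0.998, -0.0, 0.055], [0.0, -1.0, 0.0]]
force: [-0.2, 0.5, -4.4]
opening: 0.381
```

Down 60 mm to TCP z = 0.2215.

Call:
arm_command:
  translation:
    - [0,0.2,0]
    - [0,0.4,0]
    - [0,0.6,0]
    - [0,0.7,0]
    - [0,0.75,0]
  rotation:
    - [0,0,0]
    - [0,0,0]
    - [0,0,0]
    - [0,0,0]
    - [0,0,0]
  grip: [1,1,1,1,1]

```text
time_s: 28.35
position: [0.5076, -0.1273, 0.2208]
tcp_rot: [[0.055, -0.001, 0.999], [-0.999, 0.001, 0.055], [-0.001, -1.0, -0.001]]
force: [0.1, -0.1, -4.4]
opening: 0.384
```

Call:
arm_command:
  translation:
    - [0,0,0]
    - [0,0,0]
    - [0,0,0]
    - [0,0,0]
    - [0,0,0]
  rotation:
    - [0,0,0]
    - [0,0,0]
    - [0,0,0]
    - [0,0,0]
    - [0,0,0]
  grip: [1,1,1,1,1]

```text
time_s: 28.85
position: [0.508, -0.1276, 0.2218]
tcp_rot: [[0.055, 0.001, 0.999], [-0.999, -0.0, 0.055], [0.0, -1.0, 0.001]]
force: [-0.4, 0.3, -4.7]
opening: 0.386
```

Run:
```python
from h import *
import dial
try: dial.dial('scene')
except Exception as e: print(e)
try: dial.dial('top')
except Exception as e: print(e)
c=cap('scene','f.png'); s=bot.read_state(); P=s['position']; print(s['time_s'],P,s['force'],s['opening'])
# predicted cylinder outline: underside and body-top circles
im=cv2.resize(c['image'],None,fx=3,fy=3,interpolation=cv2.INTER_CUBIC)
t=np.linspace(0,2*np.pi,40)
for z,r,col in((P[2]-.1114,.022,(0,255,255)),(.06,.038,(255,0,255))):
    x,y=(P[:2] if r<.03 else (.508,-.127))
    q=proj(c,np.c_[x+r*np.cos(t),y+r*np.sin(t),0*t+z])*3+1
    cv2.polylines(im,[q.astype(int)],True,col,1)
cv2.imwrite('pics/f2.png',im[150:720,600:1350])
```

```text
scene hub [198.99629458 195.46873553] 2159 mark 64.01 1380 needle med 63.69 63.74 1159
top hub [180.85657371 300.12749004] 251 mark nan 0 needle med nan nan 0
29.0 [ 0.50784597 -0.12750431  0.22158317] [-0.63120446  1.06799065 -4.85824802] 0.3827145190119013dial.py:17: RuntimeWarning: Mean of empty slice.
  am=a[red].mean(); nd=(im.max(2)<60)&(r>45)&(r<115)&(abs(a-am)<35)
  ret = ret.dtype.type(ret / rcount)
  return _methods._mean(a, axis=axis, dtype=dtype,
dial.py:18: RuntimeWarning: Mean of empty slice.
  print(n,'hub',p,st[k,4],'mark',am.round(2),red.sum(),'needle med',np.median(a[nd]).round(2),a[nd].mean().round(2),nd.sum())
```

View pics/f2.png

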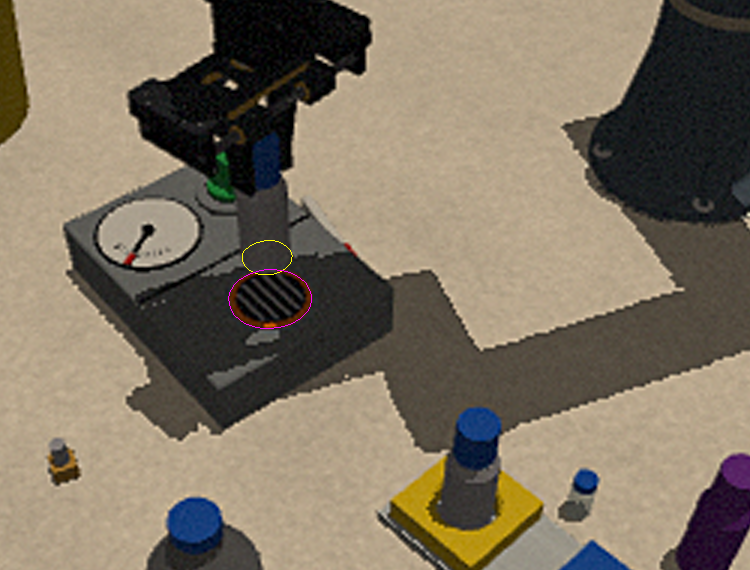

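The cylinder is upright over the grille, the spent one stands in the yellow seat, and the needle is on the mark. One last zoom, brightened, to check underside height and centring.

Run:
```python
from h import *
im=cv2.imread('pics/f.png')[85:165,255:335]
g=cv2.convertScaleAbs(cv2.resize(im,None,fx=7,fy=7,interpolation=cv2.INTER_CUBIC),alpha=2.2,beta=10)
c=cap('scene'); t=np.linspace(0,2*np.pi,40); r=.022
q=(proj(c,np.c_[.5079+r*np.cos(t),-.1275+r*np.sin(t),0*t+.1102])-[255,85]+.5)*7
for p in q[::2]: cv2.circle(g,tuple(int(v) for v in p),2,(0,255,255),-1)
cv2.imwrite('pics/f3.png',g)
```

```text
(no output)
```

View pics/f3.png

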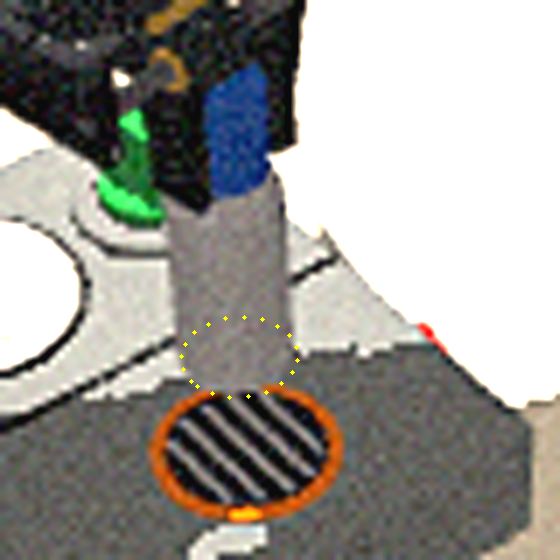

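```bash
python3 -c "
from h import *
s=bot.read_state();print(s['time_s'],s['position'],s['force'],s['opening']);print(bot.hand_in())"
```

```text
29.05 [ 0.50786545 -0.12752206  0.22155899] [ 0.93470509 -0.97354193 -4.29027512] 0.3831258904904872
the job is handed in; nothing more can be done
None
```

The job is handed in at 29 s on the robot's clock, with the charged cylinder held over the grille.

- **Knob:** I turned it about 42° clockwise. The last scene view puts the needle at 63.7° and the mark at 64.0°. The top camera could not confirm this at the end because the arm hid the dial. Before the lifts it agreed within about 0.5°.
- **Weighing:** The cylinder from the blue seat weighed about 4.5 N (0.46 kg), so it is the charged one. The one from the yellow seat weighed about 2.7 N (0.27 kg), so it is spent. I put each back in its seat after weighing, and the spent one is still standing in the yellow seat.
- **Final hold:** The charged cylinder, taken again from the blue seat, is upright. Its underside is at about z = 0.110 m, which is 5 cm above the detector top. It is within about 1 mm of my estimate of the grille centre, itself good to about 2 mm. The only load on the wrist is the cylinder's weight, and the final picture matches the predicted outline.

No check failed at the end. I did not do a separate final check of the vials and the other bystanders, but nothing I saw or felt suggested contact with them.

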